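Close and lock the chill box hatch

TASK

Close the low steel chill box: set its loose hatch panel into the opening in the top so that it lies flush, then push the panel's T-shaped stud in and turn it a quarter turn clockwise (seen from above) so that it stays down and holds the panel locked. Press gently: feel for the end of the stud's travel and do not force it, since the spring plate below it is easily bent. Leave the mug, the jam tub and the pepper shaker where they are.

Things in the scene. Friction and masses are not known exactly. Their poses are not given: they have to be found in the camera images.
- wing (a point): Centre of the stud's T-shaped grip, a dark steel bar 44 mm long (x), 12 thick (y), 28 tall (z); point 13 mm below its top, 15 above its underside. At rest 56 mm above the panel's top face on a 13 mm round neck in the panel's middle; the panel can be lifted by it. Unlocked, it lies along the panel's long side. The stud pushes in up to 34 mm against a soft spring (3.5 N at rest, 0.12 N more per mm; damped).
- panel_mid (a point): Middle of the top face of the loose hatch panel, a bare metal lid 150 mm (x) by 110 mm (y), with flanges turned down to 24 mm below this face; about 0.36 kg with its stud. It starts flat on the table at the left front. It fits the opening either way round (half a turn makes no difference).
- cross_bar: The locking bar, 30 x 6 x 5 mm, long axis along its own x, at the foot of the stud inside the panel; origin 2 mm below the bar's underside, z up. It moves and turns with the grip and lies parallel to it. Pressing it against anything with more than 13 N damages the lock.
- stud (a joint): Turn of the stud in the panel, rad: 0 unlocked (where it starts, against a stop), grows clockwise seen from above, 1.57 locked, end stop at 1.62. Slight friction (0.08 N m). Let go after a quarter turn, the stud rises about 4 mm, its bar snaps into a pocket under the receiver and it stays down, at least 8 mm lower than at rest. Let go unlocked, it springs right up.
- opening (a point): Centre of the hatch opening, level with the chill box's top, 66 mm above the table; fixed. The opening is 155 mm (x) by 115 mm (y), its rim chamfered 5 mm; 24 mm below the rim a ledge carries the panel's flanges, so the seated panel is flush. The panel's long side goes along x.
- chill_box: Fixed low steel box, 204 (x) by 164 (y) by 66 mm, origin in the middle of its underside. In it sits a receiver plate with a slot 36 x 12 mm along x for the locking bar. Its depth is not measured and differs by 15 mm: with the panel seated, the bar is free to turn only once the stud is pushed in some 11 to 27 mm; 1 mm deeper it meets a stiff spring plate (12 N per mm).
- bun_warmer: Fixed steel bun warmer at the back of the table, 341 mm (x) by 344 mm (y), 226 mm tall; origin in the middle of its underside. A bar handle on its front reaches to its front edge. Keep the panel and the gripper clear of it.
- white_mug: White mug, 90 x 130 x 96 mm tall, handle included; origin in the middle of its underside. Leave it alone.
- jam_1: Small jam portion tub, 37 x 50 x 16 mm; origin in the middle of its underside. Leave it alone.
- pepper_shaker: Glass shaker with a metal top, 44 mm across, 90 mm tall; origin in the middle of its underside. Leave it alone.

How it is judged (in metres and radians):
On the way, in this order (a step that is already met when the one before it is completed fails the run):
1. the panel is seated flush in the opening, its stud not yet turned (z of panel_mid in the frame of opening between -0.004 and 0.003 m and x of panel_mid in the frame of opening between -0.006 and 0.006 m and y of panel_mid in the frame of opening between -0.006 and 0.006 m and angle between the x axis of panel_mid and the x axis of opening, either way round below 0.08 rad and value of joint stud below 0.4 rad), for 0.2 s.
2. the stud has been pushed in and turned a quarter turn clockwise (value of joint stud above 1.3 rad and z of wing in the frame of panel_mid below 0.051 m), for 0.1 s.
At the end, for the whole second after the job is handed in: The panel lies in the opening, flush with the box's top (3 mm above to 4 mm below), centred to 6 mm along x and y and square to 0.08 rad; its stud is turned clockwise by more than 1.3 rad of the quarter turn and stays down, let go, more than 5 mm lower than at rest; all is still (all of step 2 and z of panel_mid in the frame of opening between -0.004 and 0.003 m and x of panel_mid in the frame of opening between -0.006 and 0.006 m and y of panel_mid in the frame of opening between -0.006 and 0.006 m and angle between the x axis of panel_mid and the x axis of opening, either way round below 0.08 rad and linear speed of cross_bar below 0.02 m/s); the robot touches nothing.
It fails at once if the locking bar is pressed against something with more than 13 N (contact force between cross_bar and anything else above 13 N).
It fails at once if the mug is moved more than 40 mm (distance of white_mug from where it was at the start of the episode above 0.04 m).
It fails at once if the jam tub is moved more than 40 mm (distance of jam_1 from where it was at the start of the episode above 0.04 m).
It fails at once if the pepper shaker is moved more than 40 mm (distance of pepper_shaker from where it was at the start of the episode above 0.04 m).
It also fails if it takes over 54 s, if anything falls off the work surface, if the arm or the gripper's body presses on something with over 40 N, if the wrist force passes 120 N, or if a joint passes its speed limit or range.

ROBOT

A 7-joint arm with a two-finger parallel gripper is mounted at the origin on a cart in front of the work surface, level with it; the furniture and walls round the work are solid. World frame = base frame: x ahead of the robot, y to its left, z up, the work surface at z = 0. Lengths are in mm, angles in degrees, forces in N, time in s.
With the tool pointing down it reaches from about 400 to 900 mm from the base axis. Payload 5.5 kg.
Tool frame: the origin (TCP) lies midway between the tips of the shut fingers; the grasp point (between the pads) lies 19 mm behind it; z points along the fingers, y is the line along which they close (so a half turn about z gives the same grasp; the last joint's range is limited). The gripper opens to 92 mm and grips with 3 to 60 N. Pads are 19 mm wide; open, the fingers measure 130 mm over their backs; the gripper's body (75 mm by 190 mm) begins 47 mm behind the grasp point.
Start: joints at [88.763, 28.699, -24.465, 88.831, 12.651, 65.22, -12.049], TCP at [182.661, -623.807, 226.729] pointing down, gripper open.
Joint ranges: [-164.97, 164.97], [-17.58, 116.51], [-87.97, 89.64], [11.32, 138.91], [-80.73, 260.73], [10.89, 115.49], [-147.41, 147.41]. Speed limits (degrees/s): [147.25, 147.25, 180, 180, 180, 180, 180].

INTERFACE

Orientations are given as [roll, pitch, yaw] about the fixed x, y, z axes, in that order (R = Rz(yaw) Ry(pitch) Rx(roll)).
In Python, from bench import sensors, optics, sign_off gives the robot as it stands. The module is installed in compiled form; this text tells all that it offers.
- The arm moves only by the tool play_rows, never from a script. Its argument "series" is a list that holds one entry, the list of rows, each a list of 7 numbers: the shift along the tool's x, y, z in cm, then the turn, a rotation vector about the tool's x, y, z in rad, then the finger opening in cm, from 0 to 9.18. In form: [[[dx, dy, dz, rx, ry, rz, grip], ...]]. A call has 1 to 8 rows; each row shifts and turns the commanded pose from where the row before left it, along the tool's axes as they then stand; what a row does not reach is not made up. A row lasts 1/12 s, in which the tool goes at most 41.7 mm and 7.16 degrees, less where a joint would pass 70% of its speed; a pose out of reach is approached as far as the arm can. A call with a gripper value outside its range is refused whole. The fingers move at their own pace and stop on an object; "squeeze" is the grip in N (left out, the last holds). Time passes only in rows, so rows that do not move let the fingers close. It gives the time, the measured TCP pose, the force, the opening and the grip force at its end, in the units of the state.
- sensors.observe(): the state, without advancing time (a new reading comes with each control period).
- optics.capture(name): name is "side" or "top"; returns a dict with "pixels" (384x512x3 uint8, red, green, blue), "camera_matrix" (3x3 intrinsics, pixels), "extrinsics" (4x4, takes a point from camera to world coordinates). Camera axes: x right, y down, z forward; pixel columns grow to the right and rows downward; lengths in mm; the calibration is good to about 2 mm. A picture is of the moment at which its call begins. There is no depth.
- sign_off(): hands the job in; it is judged then, once.
The state is a dict: "time_s": time; "qpos": joint angles; "dq": joint speeds; "effort": joint torques, N m; "ee_pos": TCP position; "ee_rot": TCP orientation; "contact_force": force on the tool from outside, world axes, zero at the start; "ft_torque": the same for the moment, N m; "finger_gap": finger opening in mm; "grip_force": force on a finger pad.
Only numpy, scipy, OpenCV 4.12 (cv2) and the standard library are available. Lean on these libraries where they do the work, as an engineer would, in place of code of your own. Each camera call takes 0.05 s, during which the arm holds its last target. There are 200 camera calls.

## Working session

There is one attempt and no reset: what is moved stays moved. The work goes in short steps, Python scripts to look and compute and a tool call to move; the robot and the scene stay as the last step left them, time stands still between calls to the robot, and variables do not carry over. Pictures are saved under pics/ and viewed, at most 10 in all, crops included, and the job is handed in when it is done.

Besides the shell and the picture viewer there is one more tool, called by a JSON object that holds its "api" and its "payload". play_rows: Moves the arm, as the interface text tells. Its arguments: {"type":"object","properties":{"series":{"type":"array"},"squeeze":{"type":"number"}},"required":["series"]}

```bash
mkdir -p pics; cat > h.py <<'E'
import numpy as np, cv2
from bench import sensors, optics
def cap(n):
    d=optics.capture(n); return d["pixels"],np.array(d["camera_matrix"]),np.array(d["extrinsics"])
def ray(K,E,u,v):
    d=E[:3,:3]@np.linalg.inv(K)@np.array([u,v,1.]); return E[:3,3],d/np.linalg.norm(d)
def plane(K,E,u,v,z):
    o,d=ray(K,E,u,v); return o+d*(z-o[2])/d[2]
def proj(K,E,p):
    q=np.linalg.inv(E)@np.append(p,1.); q=K@q[:3]; return q[:2]/q[2]
def tri(a,b):
    A=0;B=0
    for o,d in (a,b):
        P=np.eye(3)-np.outer(d,d); A=A+P; B=B+P@o
    return np.linalg.solve(A,B)
E
python3 - <<'E'
from h import *
for n in("side","top"):
    p,K,E=cap(n); np.savez(n+"0.npz",p=p,K=K,E=E); print(n,K.round(1).tolist(),E.round(3).tolist())
    cv2.imwrite(f"pics/{n}0.png",cv2.resize(p[:,:,::-1],(800,600),interpolation=cv2.INTER_CUBIC))
print(sensors.observe())
E
```

```text
side [[495.7, 0.0, 251.2], [0.0, 495.7, 188.3], [0.0, 0.0, 1.0]] [[-0.562, -0.667, 0.49, -341.268], [-0.827, 0.461, -0.321, 377.869], [-0.012, -0.586, -0.81, 1500.39], [0.0, 0.0, 0.0, 1.0]]
top [[347.9, 0.0, 254.4], [0.0, 347.9, 193.5], [0.0, 0.0, 1.0]] [[-0.072, -0.975, 0.21, 338.516], [-0.997, 0.07, -0.018, -168.251], [0.003, -0.211, -0.977, 1049.976], [0.0, 0.0, 0.0, 1.0]]
{'time_s': 0.1, 'qpos': array([ 88.76088614,  28.74968041, -24.45406759,  88.88388844,
        12.6526889 ,  65.2209455 , -12.04990404]), 'dq': array([ 0.02639321, -0.0345946 , -0.0134526 , -0.19893961,  0.08061229,
        0.10112251, -0.05295192]), 'effort': array([-1.06858369e-02, -5.67878330e+01, -5.83847970e+00, -2.79921269e+01,
       -6.90748519e-02,  2.40849081e-02,  3.85236930e-06]), 'ee_pos': array([ 182.41851919, -623.22727536,  225.77971949]), 'ee_rot': array([-1.79899119e+02, -2.11166342e-03,  1.63217707e+01]), 'contact_force': array([-0.04221991, -1.00372057, -0.19842478]), 'ft_torque': array([0.07270668, 0.04723981, 0.01460684]), 'grip_force': 0.0, 'finger_gap': 91.97188098863032}
```

View pics/side0.png

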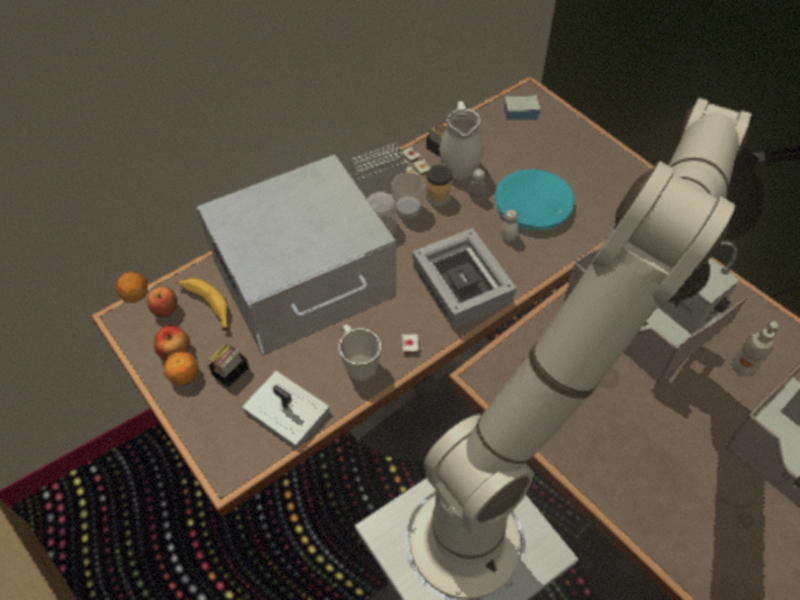

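View pics/top0.png

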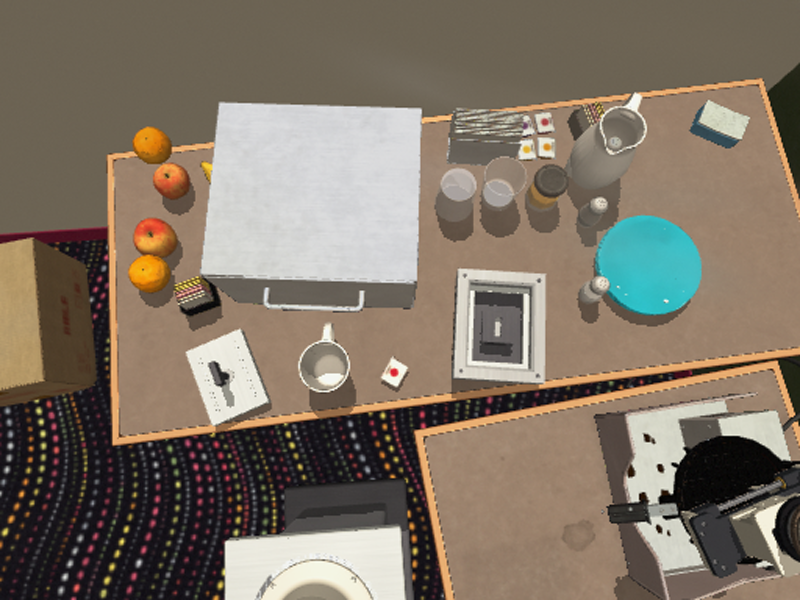

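```bash
cat > m.py <<'E'
from h import *
def rect(n,p,roi,lo,name):
    x0,y0,x1,y1=roi; hsv=cv2.cvtColor(p,cv2.COLOR_RGB2HSV)
    m=((hsv[:,:,1]<35)&(hsv[:,:,2]>lo)).astype(np.uint8)*255
    k=np.zeros_like(m);k[y0:y1,x0:x1]=m[y0:y1,x0:x1]
    cs,_=cv2.findContours(k,cv2.RETR_EXTERNAL,cv2.CHAIN_APPROX_NONE); c=max(cs,key=cv2.contourArea)
    h=cv2.convexHull(c); a=cv2.approxPolyDP(h,6,True)[:,0]
    print(n,name,cv2.contourArea(c),a.tolist()); return c,a
if __name__=="__main__":
    out=[]
    for n,R in(("top",{"panel":(112,205,178,278),"box":(285,165,355,250)}),("side",{"panel":(150,232,215,288),"box":(260,142,335,210)})):
        d=np.load(n+"0.npz");p,K,E=d["p"],d["K"],d["E"]
        for nm,r in R.items():
            c,a=rect(n,p,r,110 if n=="top" else 90,nm)
            z=24 if nm=="panel" else 66
            print(np.array([plane(K,E,*q,z)[:2] for q in a]).round(0).tolist())
        x0,y0,x1,y1=R["panel"]
        s=p[y0:y1,x0:x1]; b=p[165:250,285:355] if n=="top" else p[142:210,260:335]
        out+= [cv2.resize(q[:,:,::-1],(400,300),interpolation=cv2.INTER_CUBIC) for q in(s,b)]
    cv2.imwrite("pics/crops.png",np.vstack([np.hstack(out[:2]),np.hstack(out[2:])]))
E
python3 m.py
```

```text
top panel 1862.0 [[154, 211], [171, 257], [136, 271], [119, 225]]
[[528.0, 115.0], [389.0, 68.0], [356.0, 169.0], [493.0, 219.0]]
top box 3916.0 [[293, 172], [348, 175], [346, 245], [290, 241]]
[[607.0, -304.0], [586.0, -464.0], [385.0, -432.0], [407.0, -276.0]]
side panel 1321.5 [[176, 238], [209, 259], [190, 284], [155, 260]]
[[525.0, 124.0], [391.0, 72.0], [349.0, 170.0], [490.0, 223.0]]
side box 1939.5 [[302, 146], [329, 185], [291, 201], [264, 161]]
[[581.0, -460.0], [380.0, -428.0], [402.0, -274.0], [603.0, -300.0]]
```

View pics/crops.png

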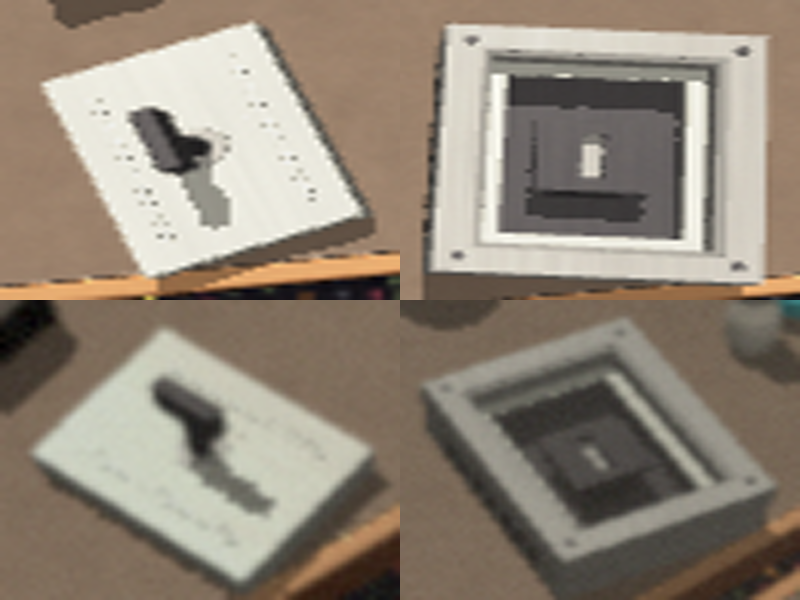

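```bash
cat > plan.py <<'E'
import numpy as np
from scipy.spatial.transform import Rotation as R
# rows from the pose p=(x,y,z mm,yaw deg), tool pointing down, to waypoints (x,y,z,yaw,n)
def plan(p,wps,grip):
    p=np.array(p,float)
    rows=[]
    for *w,n in wps:
        w=np.array(w,float)
        for i in range(n):
            s=(w-p)/(n-i)
            T=R.from_euler("xyz",[180,0,p[3]],degrees=True).as_matrix()
            d=np.round(T.T@s[:3]/10,2); r=round(-np.radians(s[3]),3)
            p[:3]+=T@d*10; p[3]-=np.degrees(r); rows.append([*d.tolist(),0,0,r,grip])
    for i in range(0,len(rows),8): print(str(rows[i:i+8]).replace("-0.0,","0,").replace("0.0,","0,").replace(" ",""))
    print("end",p.round(2).tolist())
E
python3 - <<'E'
from h import *
from m import rect
D={n:np.load(n+"0.npz") for n in("top","side")}
r=[ray(D[n]["K"],D[n]["E"],*q) for n,q in(("top",(138.1,239.1)),("side",(180.4,251.2)))]
print("wing",tri(*r).round(1))
for n,R_ in(("top",((112,205,178,278),(285,165,355,250))),("side",((150,232,215,288),(260,142,335,210)))):
    d=D[n]
    for r,z in zip(R_,(24,66)):
        c,a=rect(n,d["p"],r,110 if n=="top" else 90,"")
        P=np.array([plane(d["K"],d["E"],*q,z)[:2] for q in c[:,0]],np.float32)
        print(cv2.minAreaRect(P))
# triangulated corners
for A,B,k in(([(154,211),(171,257),(136,271),(119,225)],[(176,238),(209,259),(190,284),(155,260)],"panel"),([(293,172),(348,175),(346,245),(290,241)],[(264,161),(302,146),(329,185),(291,201)],"box")):
    if k=="box": B=[B[0],B[1],B[2],B[3]]
    T=np.array([min((tri(ray(D["top"]["K"],D["top"]["E"],*a),ray(D["side"]["K"],D["side"]["E"],*b)) for b in B),key=lambda t:np.linalg.norm(t[:2]-plane(D["top"]["K"],D["top"]["E"],*a,24 if k=="panel" else 66)[:2])) for a in A])
    print(k,T.round(0).tolist(),T.mean(0).round(1))
from plan import plan
plan((182.7,-623.8,226.7,16.3),[(400,-430,260,80,11),(430,-150,270,140,10),(440,144,200,200,11)],9)
E
```

```text
wing [441.8 145.3  77.6]
top  1862.0 [[154, 211], [171, 257], [136, 271], [119, 225]]
((441.4656677246094, 142.4910430908203), (150.02830505371094, 110.1656494140625), 19.700639724731445)
top  3916.0 [[293, 172], [348, 175], [346, 245], [290, 241]]
((495.9085998535156, -370.2034912109375), (164.20140075683594, 204.89474487304688), 82.2016830444336)
side  1321.5 [[176, 238], [209, 259], [190, 284], [155, 260]]
((437.95172119140625, 148.65538024902344), (153.52001953125, 111.9457778930664), 19.82299041748047)
side  1939.5 [[302, 146], [329, 185], [291, 201], [264, 161]]
((492.49725341796875, -365.4392395019531), (165.30844116210938, 205.9360809326172), 82.1204605102539)
panel [[532.0, 120.0, 10.0], [391.0, 70.0, 21.0], [355.0, 170.0, 15.0], [494.0, 222.0, 16.0]] [442.9 145.6  15.6]
box [[610.0, -305.0, 55.0], [589.0, -468.0, 53.0], [385.0, -434.0, 55.0], [407.0, -278.0, 56.0]] [ 498.  -371.4   55. ]
[[2.39,-1.14,-0.3,0,0,np.float64(-0.101),9],[2.49,-0.89,-0.3,0,0,np.float64(-0.101),9],[2.57,-0.63,-0.3,0,0,np.float64(-0.101),9],[2.62,-0.37,-0.3,0,0,np.float64(-0.101),9],[2.65,-0.11,-0.3
[... 504 characters left out ...]
24,-0.1,0,0,np.float64(-0.105),9],[2.38,1.5,-0.1,0,0,np.float64(-0.104),9],[2.22,1.74,-0.1,0,0,np.float64(-0.105),9],[2.02,1.96,-0.1,0,0,np.float64(-0.104),9],[1.81,2.16,-0.1,0,0,np.float64(-0.105),9],[1.65,2.11,0.64,0,0,np.float64(-0.095),9],[1.44,2.25,0.64,0,0,np.float64(-0.095),9],[1.22,2.38,0.64,0,0,np.float64(-0.095),9]]
[[0.99,2.48,0.64,0,0,np.float64(-0.095),9],[0.75,2.57,0.63,0,0,np.float64(-0.095),9],[0.5,2.63,0.64,0,0,np.float64(-0.095),9],[0.25,2.66,0.63,0,0,np.float64(-0.095),9],[0,2.67,0.64,0,0,np.float64(-0.096),9],[-0.26,2.66,0.63,0,0,np.float64(-0.095),9],[-0.51,2.63,0.64,0,0,np.float64(-0.096),9],[-0.76,2.56,0.63,0,0,np.float64(-0.095),9]]
end [440.03, 143.96, 200.0, 199.99]
```

{"api": "play_rows", "payload": {"series": [[[2.4,-1.1,-0.3,0,0,-0.1,9],[2.5,-0.9,-0.3,0,0,-0.1,9],[2.6,-0.6,-0.3,0,0,-0.1,9],[2.6,-0.4,-0.3,0,0,-0.1,9],[2.6,-0.1,-0.3,0,0,-0.1,9],[2.6,0.2,-0.3,0,0,-0.1,9],[2.6,0.4,-0.3,0,0,-0.1,9],[2.6,0.7,-0.3,0,0,-0.1,9]]], "squeeze": 40}}

```text
time_s: 0.77
ee_pos: [341.5, -483.0, 250.5]
ee_rot: [-180.0, -0.0, 62.4]
contact_force: [0.6, -0.4, -0.5]
finger_gap: 89.7
grip_force: 0.0
```

{"api": "play_rows", "payload": {"series": [[[2.5,0.9,-0.3,0,0,-0.1,9],[2.4,1.2,-0.3,0,0,-0.1,9],[2.2,1.4,-0.3,0,0,-0.1,9],[2.8,-0.2,-0.1,0,0,-0.105,9],[2.8,0.1,-0.1,0,0,-0.105,9],[2.8,0.4,-0.1,0,0,-0.105,9],[2.7,0.7,-0.1,0,0,-0.105,9],[2.6,1.0,-0.1,0,0,-0.105,9]]]}}

```text
time_s: 1.43
ee_pos: [417.2, -290.7, 264.4]
ee_rot: [-180.0, -0.0, 109.7]
contact_force: [0.9, 0.1, -0.2]
finger_gap: 90.1
grip_force: 0.0
```

{"api": "play_rows", "payload": {"series": [[[2.5,1.2,-0.1,0,0,-0.105,9],[2.4,1.5,-0.1,0,0,-0.105,9],[2.2,1.7,-0.1,0,0,-0.105,9],[2.0,2.0,-0.1,0,0,-0.105,9],[1.8,2.2,-0.1,0,0,-0.105,9],[1.6,2.1,0.6,0,0,-0.095,9],[1.4,2.3,0.6,0,0,-0.095,9],[1.2,2.4,0.6,0,0,-0.095,9]]]}}

```text
time_s: 2.1
ee_pos: [438.4, -71.6, 251.5]
ee_rot: [-180.0, 0.0, 156.1]
contact_force: [0.1, -0.7, 0.6]
finger_gap: 90.1
grip_force: 0.0
```

{"api": "play_rows", "payload": {"series": [[[1.0,2.5,0.6,0,0,-0.095,9],[0.8,2.6,0.6,0,0,-0.095,9],[0.5,2.6,0.6,0,0,-0.095,9],[0.2,2.7,0.6,0,0,-0.095,9],[0,2.7,0.6,0,0,-0.095,9],[-0.3,2.7,0.6,0,0,-0.095,9],[-0.5,2.6,0.6,0,0,-0.095,9],[0,0,0,0,0,0,9]]]}}

```text
time_s: 2.77
ee_pos: [445.9, 121.2, 209.3]
ee_rot: [179.8, 0.0, -165.4]
contact_force: [0.0, 0.6, -0.4]
finger_gap: 90.1
grip_force: 0.0
```

```bash
python3 - <<'E'
from bench import sensors
from plan import plan
s=sensors.observe(); p,r=s["ee_pos"],s["ee_rot"]; print(p,r,s["qpos"].round(1))
plan((*p,r[2]%360),[(440,145.5,140,199.8,3),(440,145.5,66,199.8,5)],9)
E
```

```text
[445.90176203 121.18080482 209.30271446] [ 1.79785317e+02  2.35208084e-02 -1.65375647e+02] [ 43.   24.3 -73.9 115.   26.7  60.6  61.4]
[[-0.01,0.83,2.31,0,0,np.float64(-0.03),9],[-0.04,0.84,2.31,0,0,np.float64(-0.03),9],[-0.07,0.83,2.31,0,0,np.float64(-0.03),9],[0,0,1.48,0,0,np.float64(-0.0),9],[0,0,1.48,0,0,np.float64(-0.0),9],[0,0,1.48,0,0,np.float64(-0.0),9],[0,0,1.48,0,0,np.float64(-0.0),9],[0,0,1.48,0,0,np.float64(-0.0),9]]
end [440.02, 145.52, 66.0, 199.78]
```

{"api": "play_rows", "payload": {"series": [[[0,0.8,2.3,0,0,-0.03,9],[0,0.8,2.3,0,0,-0.03,9],[0,0.8,2.3,0,0,-0.03,9],[-0.1,0,1.5,0,0,0,9],[0,0,1.5,0,0,0,9],[0,0,1.5,0,0,0,9],[0,0,1.5,0,0,0,9],[0,0,1.5,0,0,0,9]]]}}

```text
time_s: 3.43
ee_pos: [441.6, 138.1, 64.8]
ee_rot: [-180.0, -0.0, -161.0]
contact_force: [-0.1, -0.8, -0.1]
finger_gap: 90.1
grip_force: 0.0
```

```bash
python3 - <<'E'
from h import *
s=sensors.observe(); print(s["ee_pos"],s["ee_rot"],s["contact_force"])
o=[]
for n,(x0,y0,x1,y1) in(("top",(95,190,191,286)),("side",(135,200,231,296))):
    p,K,E=cap(n); o.append(cv2.resize(p[y0:y1,x0:x1,::-1],(400,400),interpolation=cv2.INTER_CUBIC))
cv2.imwrite("pics/g1.png",np.hstack(o))
E
```

```text
[441.57737652 138.13160579  64.83270091] [-1.79984775e+02 -3.67322985e-02 -1.60993197e+02] [-0.09200423 -0.78190557 -0.12231163]
```

View pics/g1.png

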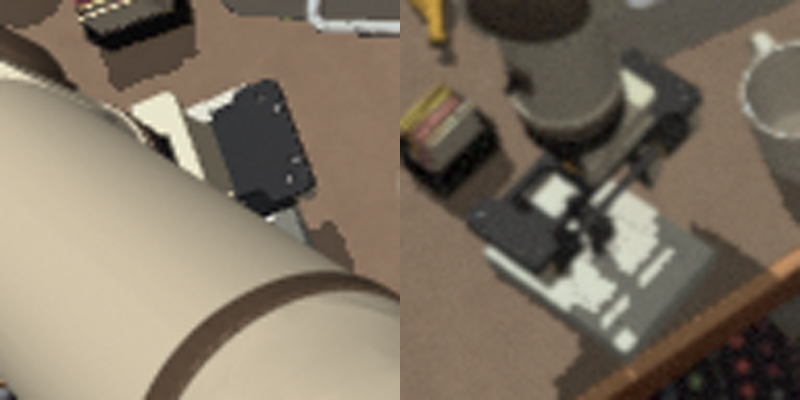

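{"api": "play_rows", "payload": {"series": [[[-0.1,0.7,0,0,0,-0.015,9],[0,0,0,0,0,0,9],[0,0,0,0,0,0,6]]], "squeeze": 20}}

```text
time_s: 3.78
ee_pos: [440.9, 146.7, 66.7]
ee_rot: [180.0, 0.1, -160.0]
contact_force: [-0.1, -0.7, 1.2]
finger_gap: 86.7
grip_force: 0.0
```

{"api": "play_rows", "payload": {"series": [[[0,0,0,0,0,0,0.5],[0,0,0,0,0,0,0.5],[0,0,0,0,0,0,0.5],[0,0,0,0,0,0,0.5],[0,0,0,0,0,0,0.5],[0,0,0,0,0,0,0.5],[0,0,0,0,0,0,0.5],[0,0,0,0,0,0,0.5]]]}}

```text
time_s: 4.45
ee_pos: [440.3, 145.8, 65.7]
ee_rot: [180.0, -0.0, -160.1]
contact_force: [0.6, 0.7, 0.6]
finger_gap: 34.3
grip_force: 0.0
```

{"api": "play_rows", "payload": {"series": [[[0,0,0,0,0,0,0.5],[0,0,0,0,0,0,0.5],[0,0,0,0,0,0,0.5],[0,0,0,0,0,0,0.5],[0,0,0,0,0,0,0.5],[0,0,0,0,0,0,0.5]]], "squeeze": 40}}

```text
time_s: 4.95
ee_pos: [440.4, 145.6, 65.7]
ee_rot: [-180.0, -0.0, -160.1]
contact_force: [0.4, -0.5, 0.4]
finger_gap: 11.5
grip_force: 40.0
```

{"api": "play_rows", "payload": {"series": [[[0,0,0,0,0,0,0.5],[0,0,-0.5,0,0,0,0.5],[0,0,-1.5,0,0,0,0.5],[0,0,-2,0,0,0,0.5],[0,0,-2,0,0,0,0.5],[0,0,-2,0,0,0,0.5],[0,0,-2,0,0,0,0.5],[0,0,-2,0,0,0,0.5]]]}}

```text
time_s: 5.62
ee_pos: [439.5, 145.9, 186.5]
ee_rot: [180.0, -0.1, -160.0]
contact_force: [1.0, 0.1, -2.7]
finger_gap: 11.7
grip_force: 40.0
```

```bash
python3 - <<'E'
from h import *
s=sensors.observe(); print(s["ee_pos"],s["ee_rot"],s["contact_force"],s["finger_gap"],s["grip_force"],s["qpos"].round(0))
o=[]
for n,(x0,y0,x1,y1) in(("top",(85,180,205,300)),("side",(125,180,245,300))):
    p,K,E=cap(n); o.append(cv2.resize(p[y0:y1,x0:x1,::-1],(400,400),interpolation=cv2.INTER_CUBIC))
cv2.imwrite("pics/g2.png",np.hstack(o))
E
```

```text
[439.4795905  145.88953501 186.49982655] [ 1.79988617e+02 -6.01747546e-02 -1.59996310e+02] [ 0.99557328  0.13686417 -2.6612899 ] 11.71316988178666 39.99253313988447 [ 38.  27. -72. 116.  30.  59.  61.]
```

View pics/g2.png

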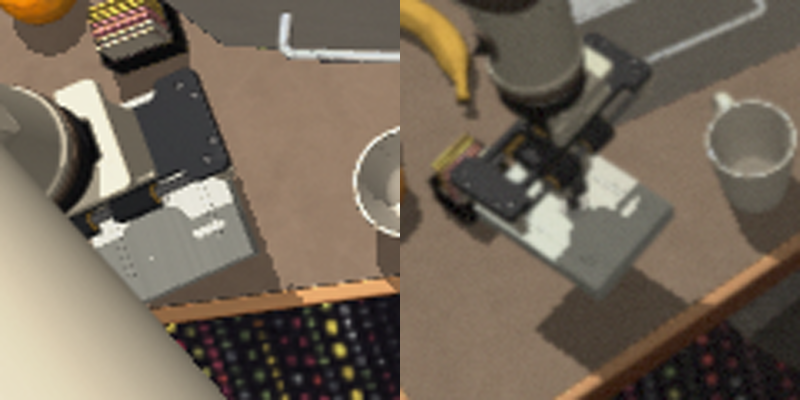

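```bash
python3 - <<'E'
from h import *
from plan import plan
d=np.load("top0.npz")
for q in((171,196),(232,197),(140,177),(265,178)): print(q,plane(d["K"],d["E"],*q,150).round(0),plane(d["K"],d["E"],*q,226).round(0))
plan((440,145.8,186.5,200),[(428,90,220,196,3),(428,-140,220,183,9),(494.9,-367.7,180,172.2,12)],0.5)
E
```

```text
(171, 196) [541.  35. 150.] [524.  18. 226.]
(232, 197) [ 527. -125.  150.] [ 511. -129.  226.]
(140, 177) [599. 117. 150.] [577.  93. 226.]
(265, 178) [ 573. -216.  150.] [ 553. -212.  226.]
[[1.01,-1.61,-1.12,0,0,np.float64(0.023),0.5],[0.98,-1.63,-1.12,0,0,np.float64(0.023),0.5],[0.93,-1.66,-1.11,0,0,np.float64(0.024),0.5],[0.7,-2.46,0,0,0,np.float64(0.025),0.5],[0.64,-2.47,0,0,0,np.float64(0.025),0.5],[0.58,-2.49,0,0,0,np.float64(0.025),0.5],[0.52,-2.5,0,0,0,np.float64(0.025),0.5],[0.46,-2.52,0,0,0,np.float64(0.025),0.5]]
[[0.39,-2.52,0,0,0,np.float64(0.025),0.5],[0.33,-2.54,0,0,0,np.float64(0.026),0.5],[0.26,-2.54,0,0,0,np.float64(0.025),0.5],[0.21,-2.55,0,0,0,np.float64(0.026),0.5],[-0.46,-1.92,0.33,0,0,np.float64(0.016),0.5],[-0.49,-1.92,0.33,0,0,np.float64(0.016),0.5],[-0.52,-1.91,0.33,0,0,np.float64(0.016),0.5],[-0.55,-1.9,0.33,0,0,np.float64(0.016),0.5]]
[[-0.58,-1.89,0.33,0,0,np.float64(0.016),0.5],[-0.61,-1.88,0.34,0,0,np.float64(0.015),0.5],[-0.64,-1.87,0.33,0,0,np.float64(0.016),0.5],[-0.67,-1.86,0.34,0,0,np.float64(0.015),0.5],[-0.7,-1.85,0.33,0,0,np.float64(0.016),0.5],[-0.72,-1.84,0.34,0,0,np.float64(0.015),0.5],[-0.75,-1.83,0.33,0,0,np.float64(0.016),0.5],[-0.78,-1.82,0.34,0,0,np.float64(0.015),0.5]]
end [494.86, -367.72, 180.0, 172.21]
```

{"api": "play_rows", "payload": {"series": [[[1.3,-1.5,-1.1,0,0,0.023,0.5],[1.3,-1.5,-1.1,0,0,0.023,0.5],[1.2,-1.6,-1.1,0,0,0.024,0.5],[0.7,-2.5,0,0,0,0.025,0.5],[0.6,-2.5,0,0,0,0.025,0.5],[0.6,-2.5,0,0,0,0.025,0.5],[0.5,-2.5,0,0,0,0.025,0.5],[0.5,-2.5,0,0,0,0.025,0.5]]]}}

```text
time_s: 6.38
ee_pos: [418.0, -39.7, 217.7]
ee_rot: [-180.0, -0.1, -171.3]
contact_force: [0.7, -1.3, -3.3]
finger_gap: 11.9
grip_force: 40.0
```

{"api": "play_rows", "payload": {"series": [[[0.4,-2.5,0,0,0,0.025,0.5],[0.3,-2.5,0,0,0,0.025,0.5],[0.3,-2.5,0,0,0,0.025,0.5],[0.2,-2.5,0,0,0,0.025,0.5],[-0.5,-1.9,0.3,0,0,0.016,0.5],[-0.6,-1.9,0.3,0,0,0.016,0.5],[-0.6,-1.9,0.3,0,0,0.016,0.5],[-0.6,-1.9,0.3,0,0,0.016,0.5]]]}}

```text
time_s: 7.05
ee_pos: [443.1, -215.1, 205.1]
ee_rot: [180.0, -0.1, 179.3]
contact_force: [0.1, 0.6, -2.4]
finger_gap: 11.3
grip_force: 40.0
```

{"api": "play_rows", "payload": {"series": [[[-0.7,-1.9,0.3,0,0,0.016,0.5],[-0.7,-1.9,0.3,0,0,0.016,0.5],[-0.7,-1.9,0.3,0,0,0.016,0.5],[-0.8,-1.9,0.3,0,0,0.016,0.5],[-0.8,-1.8,0.3,0,0,0.016,0.5],[-0.8,-1.8,0.3,0,0,0.016,0.5],[-0.8,-1.8,0.3,0,0,0.016,0.5],[0,0,0,0,0,0,0.5]]]}}

```text
time_s: 7.72
ee_pos: [488.4, -351.6, 182.9]
ee_rot: [-180.0, -0.1, 172.6]
contact_force: [-0.2, -0.8, -3.7]
finger_gap: 12.0
grip_force: 40.0
```

```bash
python3 - <<'E'
from h import *
from plan import plan
s=sensors.observe(); p,r=s["ee_pos"],s["ee_rot"]; print(p,r,s["contact_force"],s["qpos"].round(0))
plan((*p,r[2]%360),[(494.9,-367.7,150,172.1,4)],0.5)
E
```

```text
[ 488.35385301 -351.6161422   182.89499101] [-1.79973376e+02 -9.69702426e-02  1.72644777e+02] [-0.18854608 -0.80178711 -3.7287068 ] [ 76.  38. -61.  98.  36.  66.  87.]
[[-0.21,-0.38,0.82,0,0,np.float64(0.002),0.5],[-0.22,-0.38,0.82,0,0,np.float64(0.003),0.5],[-0.21,-0.37,0.82,0,0,np.float64(0.002),0.5],[-0.22,-0.38,0.83,0,0,np.float64(0.003),0.5]]
end [494.89, -367.72, 149.99, 172.07]
```

{"api": "play_rows", "payload": {"series": [[[-0.2,-0.4,0.8,0,0,0.002,0.5],[-0.2,-0.4,0.8,0,0,0.003,0.5],[-0.2,-0.4,0.8,0,0,0.002,0.5],[-0.2,-0.4,0.8,0,0,0.003,0.5],[0,0,0,0,0,0,0.5],[0,0,0,0,0,0,0.5]]]}}

```text
time_s: 8.22
ee_pos: [494.7, -363.8, 152.8]
ee_rot: [179.9, -0.1, 172.4]
contact_force: [0.2, 0.6, -2.9]
finger_gap: 11.5
grip_force: 40.0
```

```bash
python3 - <<'E'
from h import *
s=sensors.observe(); print(s["ee_pos"],s["ee_rot"],s["contact_force"])
o=[]
for n,(x0,y0,x1,y1) in(("top",(270,150,370,250)),("side",(247,120,347,220))):
    p,K,E=cap(n); np.savez(n+"1.npz",p=p,K=K,E=E); o.append(cv2.resize(p[y0:y1,x0:x1,::-1],(400,400),interpolation=cv2.INTER_CUBIC))
    # expected corners: panel (z from TCP), box top
    c,sn=np.cos(np.radians(-7.9)),np.sin(np.radians(-7.9))
    for nm,cx,cy,z,a,b in(("panel",s["ee_pos"][0],s["ee_pos"][1],s["ee_pos"][2]-41.7,75,55),):
        print(n,nm,[(4*(proj(K,E,[cx+c*i*a-sn*j*b,cy+sn*i*a+c*j*b,z])-[x0,y0])).round(0).tolist() for i,j in((1,1),(1,-1),(-1,-1),(-1,1))])
cv2.imwrite("pics/g3.png",np.hstack(o))
E
```

```text
[ 494.70937802 -363.78952377  152.78959856] [ 1.79944262e+02 -7.50985016e-02  1.72397798e+02] [ 0.18886538  0.61948982 -2.91017605]
top panel [[125.0, 110.0], [283.0, 121.0], [280.0, 336.0], [117.0, 325.0]]
side panel [[103.0, 142.0], [209.0, 100.0], [293.0, 215.0], [184.0, 261.0]]
```

View pics/g3.png

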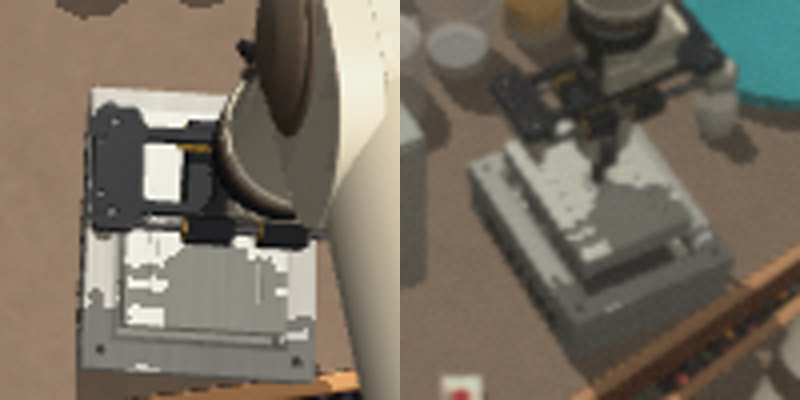

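{"api": "play_rows", "payload": {"series": [[[0,-0.4,0.4,0,0,0.005,0.5],[0,0,0.4,0,0,0,0.5],[0,0,0.4,0,0,0,0.5],[0,0,0.4,0,0,0,0.5],[0,0,0,0,0,0,0.5],[0,0,0,0,0,0,0.5]]]}}

```text
time_s: 8.82
ee_pos: [494.4, -367.8, 137.3]
ee_rot: [180.0, -0.0, 172.1]
contact_force: [-0.1, -0.4, -3.4]
finger_gap: 11.5
grip_force: 40.0
```

{"api": "play_rows", "payload": {"series": [[[0,0,0.2,0,0,0,0.5],[0,0,0.2,0,0,0,0.5],[0,0,0.2,0,0,0,0.5],[0,0,0,0,0,0,0.5],[0,0,0,0,0,0,0.5]]]}}

```text
time_s: 9.23
ee_pos: [494.6, -368.1, 131.6]
ee_rot: [180.0, -0.0, 172.1]
contact_force: [-0.6, 0.3, -3.8]
finger_gap: 11.6
grip_force: 40.0
```

{"api": "play_rows", "payload": {"series": [[[0,0,0.2,0,0,0,0.5],[0,0,0.2,0,0,0,0.5],[0,0,0.1,0,0,0,0.5],[0,0,0,0,0,0,0.5]]]}}

```text
time_s: 9.57
ee_pos: [494.4, -368.0, 126.4]
ee_rot: [180.0, -0.0, 172.1]
contact_force: [0.0, 0.5, -2.9]
finger_gap: 11.9
grip_force: 40.0
```

{"api": "play_rows", "payload": {"series": [[[0,0,0.2,0,0,0,0.5],[0,0,0.2,0,0,0,0.5],[0,0,0.1,0,0,0,0.5],[0,0,0,0,0,0,0.5]]]}}

```text
time_s: 9.9
ee_pos: [494.4, -368.1, 121.4]
ee_rot: [180.0, -0.0, 172.1]
contact_force: [-0.4, -0.3, -3.4]
finger_gap: 11.9
grip_force: 40.0
```

{"api": "play_rows", "payload": {"series": [[[0,0,0.2,0,0,0,0.5],[0,0,0.2,0,0,0,0.5],[0,0,0.2,0,0,0,0.5],[0,0,0.2,0,0,0,0.5],[0,0,0.2,0,0,0,0.5],[0,0,0,0,0,0,0.5]]]}}

```text
time_s: 10.4
ee_pos: [494.4, -367.9, 111.2]
ee_rot: [180.0, -0.0, 172.1]
contact_force: [-0.2, 0.2, -3.8]
finger_gap: 11.7
grip_force: 40.0
```

{"api": "play_rows", "payload": {"series": [[[0,0,0.1,0,0,0,0.5],[0,0,0.1,0,0,0,0.5],[0,0,0.1,0,0,0,0.5],[0,0,0.1,0,0,0,0.5],[0,0,0,0,0,0,0.5],[0,0,0,0,0,0,0.5]]]}}

```text
time_s: 10.9
ee_pos: [494.8, -368.2, 107.8]
ee_rot: [-180.0, 0.0, 172.1]
contact_force: [-0.9, 0.7, -3.6]
finger_gap: 11.7
grip_force: 40.0
```

{"api": "play_rows", "payload": {"series": [[[0,0,0.1,0,0,0,0.5],[0,0,0.1,0,0,0,0.5],[0,0,0,0,0,0,0.5],[0,0,0,0,0,0,0.5]]]}}

```text
time_s: 11.23
ee_pos: [494.9, -368.2, 106.2]
ee_rot: [-180.0, 0.0, 172.1]
contact_force: [-1.2, 0.2, 3.2]
finger_gap: 12.0
grip_force: 40.0
```

{"api": "play_rows", "payload": {"series": [[[0,0,0.1,0,0,0,0.5],[0,0,0.1,0,0,0,0.5],[0,0,0,0,0,0,0.5],[0,0,0,0,0,0,0.5]]]}}

```text
time_s: 11.57
ee_pos: [494.8, -368.2, 103.8]
ee_rot: [-180.0, 0.0, 172.1]
contact_force: [-1.1, 0.1, 3.2]
finger_gap: 11.6
grip_force: 40.0
```

{"api": "play_rows", "payload": {"series": [[[0,0,0.1,0,0,0,0.5],[0,0,0.1,0,0,0,0.5],[0,0,0,0,0,0,0.5],[0,0,0,0,0,0,0.5]]]}}

```text
time_s: 11.9
ee_pos: [494.8, -368.2, 101.7]
ee_rot: [180.0, 0.0, 172.1]
contact_force: [-0.8, 0.5, 3.3]
finger_gap: 12.0
grip_force: 40.0
```

{"api": "play_rows", "payload": {"series": [[[0,0,0.1,0,0,0,0.5],[0,0,0.1,0,0,0,0.5],[0,0,0,0,0,0,0.5]]], "squeeze": 8}}

```text
time_s: 12.15
ee_pos: [494.8, -368.3, 99.7]
ee_rot: [-180.0, 0.0, 172.1]
contact_force: [-0.9, -0.1, 3.7]
finger_gap: 12.0
grip_force: 8.0
```

{"api": "play_rows", "payload": {"series": [[[0,0,0.1,0,0,0,0.5],[0,0,0.1,0,0,0,0.5],[0,0,0,0,0,0,0.5]]]}}

```text
time_s: 12.4
ee_pos: [494.8, -368.2, 97.6]
ee_rot: [-180.0, 0.0, 172.1]
contact_force: [-0.2, -0.7, 3.5]
finger_gap: 12.0
grip_force: 8.0
```

{"api": "play_rows", "payload": {"series": [[[0,0,0.05,0,0,0,0.5],[0,0,0.05,0,0,0,0.5],[0,0,0,0,0,0,0.5]]]}}

```text
time_s: 12.65
ee_pos: [494.8, -368.2, 96.7]
ee_rot: [-180.0, 0.0, 172.1]
contact_force: [0.3, -0.2, 3.4]
finger_gap: 12.5
grip_force: 8.0
```

```bash
python3 - <<'E'
from h import *
o=[]
for n,(x0,y0,x1,y1) in(("top",(270,150,370,250)),("side",(262,130,342,210))):
    p,K,E=cap(n); np.savez(n+"2.npz",p=p,K=K,E=E); o.append(cv2.resize(p[y0:y1,x0:x1,::-1],(400,400),interpolation=cv2.INTER_CUBIC))
cv2.imwrite("pics/g4.png",np.hstack(o)); print(sensors.observe()["contact_force"])
E
```

```text
[0.2293958  0.58148939 3.61675141]
```

View pics/g4.png

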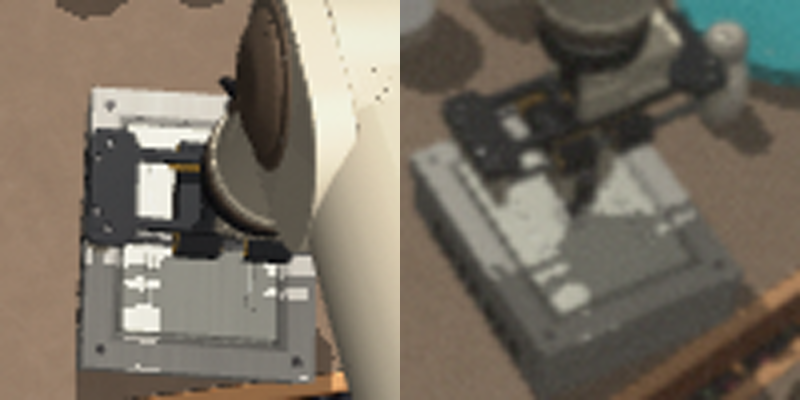

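{"api": "play_rows", "payload": {"series": [[[0,0,0.05,0,0,0,0.5],[0,0,0.05,0,0,0,0.5],[0,0,0,0,0,0,0.5]]]}}

```text
time_s: 13.0
ee_pos: [494.8, -368.2, 95.7]
ee_rot: [-180.0, 0.0, 172.1]
contact_force: [0.1, -0.8, 4.4]
finger_gap: 11.9
grip_force: 8.0
```

Edit , replacing
```

```
with
```

```

{"api": "play_rows", "payload": {"series": [[[0,0,0.05,0,0,0,0.5],[0,0,0.05,0,0,0,0.5],[0,0,0,0,0,0,0.5]]]}}

```text
time_s: 13.25
ee_pos: [494.7, -368.2, 94.7]
ee_rot: [-180.0, 0.0, 172.1]
contact_force: [1.0, -1.4, 4.4]
finger_gap: 12.0
grip_force: 8.0
```

{"api": "play_rows", "payload": {"series": [[[0,0,0.05,0,0,0,0.5],[0,0,0.05,0,0,0,0.5],[0,0,0,0,0,0,0.5]]]}}

```text
time_s: 13.5
ee_pos: [494.8, -368.2, 93.9]
ee_rot: [-180.0, 0.0, 172.1]
contact_force: [-0.5, -0.2, 5.6]
finger_gap: 12.1
grip_force: 8.0
```

{"api": "play_rows", "payload": {"series": [[[0,0,0,0,0,0,0.5]]]}}

```text
time_s: 13.58
ee_pos: [494.8, -368.2, 93.9]
ee_rot: [-180.0, 0.0, 172.1]
contact_force: [-0.3, -0.6, 4.8]
finger_gap: 11.4
grip_force: 8.0
```

{"api": "play_rows", "payload": {"series": [[[0,0,0,0,0,0,0.5]]]}}

```text
time_s: 13.67
ee_pos: [494.8, -368.2, 93.9]
ee_rot: [-180.0, 0.0, 172.1]
contact_force: [1.3, -0.8, 4.2]
finger_gap: 12.2
grip_force: 8.0
```

{"api": "play_rows", "payload": {"series": [[[0,0,0.05,0,0,0,0.5],[0,0,0,0,0,0,0.5]]]}}

```text
time_s: 13.83
ee_pos: [494.9, -368.2, 93.6]
ee_rot: [-180.0, 0.0, 172.1]
contact_force: [-0.5, -0.6, 6.9]
finger_gap: 11.9
grip_force: 8.0
```

{"api": "play_rows", "payload": {"series": [[[0,0,0,0,0,0,0.5]]]}}

```text
time_s: 13.92
ee_pos: [494.8, -368.2, 93.7]
ee_rot: [-180.0, 0.0, 172.1]
contact_force: [-0.0, -0.8, 7.4]
finger_gap: 11.9
grip_force: 8.0
```

{"api": "play_rows", "payload": {"series": [[[0,0,0,0,0,0,0.5]]]}}

```text
time_s: 14.0
ee_pos: [494.8, -368.2, 93.7]
ee_rot: [-180.0, 0.0, 172.1]
contact_force: [-0.3, -0.7, 6.9]
finger_gap: 11.8
grip_force: 8.0
```

{"api": "play_rows", "payload": {"series": [[[0,0,-0.05,0,0,0,0.5],[0,0,0,0,0,0,0.5],[0,0,0,0,0,0,0.5]]], "squeeze": 15}}

```text
time_s: 14.25
ee_pos: [494.8, -368.2, 93.8]
ee_rot: [-180.0, 0.0, 172.1]
contact_force: [1.0, -1.1, 4.9]
finger_gap: 11.9
grip_force: 15.0
```

{"api": "play_rows", "payload": {"series": [[[0,0,0,0,0,0.05,0.5],[0,0,0,0,0,0.05,0.5],[0,0,0,0,0,0.05,0.5],[0,0,0,0,0,0.05,0.5],[0,0,0,0,0,0,0.5]]]}}

```text
time_s: 14.67
ee_pos: [494.9, -367.9, 93.9]
ee_rot: [180.0, 0.0, 160.5]
contact_force: [1.0, -0.5, 4.3]
finger_gap: 12.0
grip_force: 15.0
```

```bash
python3 - <<'E'
from bench import sensors
s=sensors.observe();print(s["ft_torque"],s["ee_rot"],s["qpos"].round(0))
E
```

```text
[-0.03575937 -0.33283524 -0.03086312] [1.79999943e+02 1.72956574e-02 1.60527811e+02] [ 71.  44. -53.  99.  40.  58.  74.]
```

{"api": "play_rows", "payload": {"series": [[[0,0,0,0,0,0.05,0.5],[0,0,0,0,0,0.05,0.5],[0,0,0,0,0,0.05,0.5],[0,0,0,0,0,0,0.5]]]}}

```text
time_s: 15.0
ee_pos: [494.9, -367.8, 93.9]
ee_rot: [180.0, 0.0, 152.0]
contact_force: [0.3, 0.0, 4.8]
finger_gap: 12.0
grip_force: 15.0
```

```bash
python3 - <<'E'
from bench import sensors
s=sensors.observe();print(s["ft_torque"],s["ee_rot"],s["contact_force"])
E
```

```text
[ 0.01493707 -0.40038088 -0.05600648] [1.79985133e+02 1.59905886e-02 1.51974666e+02] [3.22552653e-01 1.21143364e-03 4.83522216e+00]
```

{"api": "play_rows", "payload": {"series": [[[0,0,0,0,0,0.08,0.5],[0,0,0,0,0,0.08,0.5],[0,0,0,0,0,0.08,0.5],[0,0,0,0,0,0.08,0.5],[0,0,0,0,0,0.08,0.5],[0,0,0,0,0,0.08,0.5],[0,0,0,0,0,0.08,0.5],[0,0,0,0,0,0,0.5]]]}}

```text
time_s: 15.67
ee_pos: [495.4, -367.3, 93.9]
ee_rot: [179.9, 0.0, 119.9]
contact_force: [1.7, 0.7, 4.6]
finger_gap: 11.7
grip_force: 15.0
```

```bash
python3 - <<'E'
from bench import sensors
s=sensors.observe();print(s["ft_torque"],s["ee_rot"],s["contact_force"],s["qpos"].round(0))
E
```

```text
[ 0.34713941 -0.68712808 -0.11231392] [1.79935959e+02 6.43067766e-03 1.19908497e+02] [1.72938073 0.65059234 4.64421109] [ 66.  40. -44.  99.  33.  55.  38.]
```

{"api": "play_rows", "payload": {"series": [[[0,0,0,0,0,0.08,0.5],[0,0,0,0,0,0.08,0.5],[0,0,0,0,0,0.08,0.5],[0,0,0,0,0,0.08,0.5],[0,0,0,0,0,0.08,0.5],[0,0,0,0,0,0.08,0.5],[0,0,0,0,0,0.08,0.5],[0,0,0,0,0,0,0.5]]]}}

```text
time_s: 16.33
ee_pos: [496.0, -367.2, 94.0]
ee_rot: [179.9, -0.0, 87.9]
contact_force: [5.3, 1.5, 4.6]
finger_gap: 12.2
grip_force: 15.0
```

{"api": "play_rows", "payload": {"series": [[[0,0,0,0,0,0.05,0.5],[0,0,0,0,0,0.05,0.5],[0,0,0,0,0,0,0.5],[0,0,0,0,0,0,0.5]]]}}

```text
time_s: 16.67
ee_pos: [496.1, -367.2, 94.0]
ee_rot: [179.9, -0.1, 82.4]
contact_force: [5.0, 2.1, 4.7]
finger_gap: 11.9
grip_force: 15.0
```

```bash
python3 - <<'E'
from bench import sensors
s=sensors.observe();print(s["ft_torque"],s["ee_rot"],s["contact_force"],s["qpos"].round(0))
E
```

```text
[ 0.50604924 -1.4188854  -0.05753344] [ 1.79880001e+02 -5.30799648e-02  8.24477152e+01] [5.02849509 2.12210452 4.68329677] [ 60.  37. -36.  99.  26.  52.   6.]
```

{"api": "play_rows", "payload": {"series": [[[0,0,0,0,0,0.03,0.5],[0,0,-0.1,0,0,0,0.5],[0,0,-0.1,0,0,0,0.5],[0,0,-0.1,0,0,0,0.5],[0,0,0,0,0,0,0.5]]], "squeeze": 8}}

```text
time_s: 17.08
ee_pos: [494.9, -367.8, 96.9]
ee_rot: [180.0, -0.0, 80.5]
contact_force: [4.3, 1.4, 3.7]
finger_gap: 12.0
grip_force: 8.0
```

{"api": "play_rows", "payload": {"series": [[[0,0,-0.05,0,0,0,0.5],[0,0,-0.05,0,0,0,0.5],[0,0,0,0,0,0,0.5]]]}}

```text
time_s: 17.33
ee_pos: [494.8, -367.9, 97.8]
ee_rot: [180.0, -0.0, 80.5]
contact_force: [5.1, 1.6, 3.5]
finger_gap: 12.4
grip_force: 8.0
```

{"api": "play_rows", "payload": {"series": [[[0,0,-0.05,0,0,0,0.5],[0,0,-0.05,0,0,0,0.5],[0,0,0,0,0,0,0.5]]]}}

```text
time_s: 17.58
ee_pos: [494.5, -367.8, 98.0]
ee_rot: [-180.0, -0.0, 80.5]
contact_force: [5.0, 1.8, -1.0]
finger_gap: 12.5
grip_force: 8.0
```

{"api": "play_rows", "payload": {"series": [[[0,0,0,0,0,0,4],[0,0,0,0,0,0,4],[0,0,0,0,0,0,4],[0,0,0,0,0,0,4],[0,0,0,0,0,0,4],[0,0,0,0,0,0,4]]]}}

```text
time_s: 18.08
ee_pos: [493.9, -368.4, 98.4]
ee_rot: [-179.9, 0.0, 80.4]
contact_force: [-0.1, -0.2, -0.3]
finger_gap: 39.7
grip_force: 0.0
```

{"api": "play_rows", "payload": {"series": [[[0,0,-1,0,0,0,5],[0,0,-2,0,0,0,5],[0,0,-2,0,0,0,5],[0,0,-3,0,0,0,5],[0,0,-3,0,0,0,5],[0,0,-3,0,0,0,5],[0,0,-3,0,0,0,5],[0,0,0,0,0,0,5]]]}}

```text
time_s: 18.75
ee_pos: [498.0, -369.3, 276.6]
ee_rot: [179.4, 0.3, 80.5]
contact_force: [1.2, 0.2, -0.1]
finger_gap: 49.6
grip_force: 0.0
```

{"api": "play_rows", "payload": {"series": [[[0,-2.5,0,0,0,0,5],[0,-2.5,0,0,0,0,5],[0,-2.5,0,0,0,0,5],[0,-2.5,0,0,0,0,5],[0,-2.5,0,0,0,0,5],[0,0,0,0,0,0,5],[0,0,0,0,0,0,5]]]}}

```text
time_s: 19.33
ee_pos: [370.2, -347.8, 269.5]
ee_rot: [-180.0, 0.1, 80.3]
contact_force: [0.0, 0.0, 0.2]
finger_gap: 50.2
grip_force: 0.0
```

```bash
python3 - <<'E'
from h import *
print(sensors.observe()["ee_pos"])
o=[]
for n,(x0,y0,x1,y1) in(("top",(275,155,365,245)),("side",(262,130,342,210))):
    p,K,E=cap(n); np.savez(n+"3.npz",p=p,K=K,E=E); o.append(cv2.resize(p[y0:y1,x0:x1,::-1],(400,400),interpolation=cv2.INTER_CUBIC))
cv2.imwrite("pics/g5.png",np.hstack(o))
E
```

```text
[ 370.20072813 -347.7567875   269.47279504]
```

View pics/g5.png

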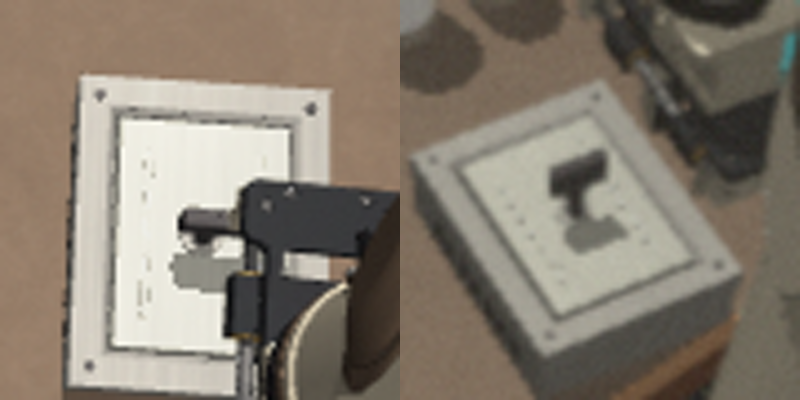

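```bash
python3 - <<'E'
from h import *
d=np.load("side3.npz");p,K,E=d["p"],d["K"],d["E"]
g=p[150:180,285:312].max(2); m=((g<75)*255).astype(np.uint8)
cs,_=cv2.findContours(m,cv2.RETR_EXTERNAL,cv2.CHAIN_APPROX_NONE);c=max(cs,key=cv2.contourArea)[:,0]+[285,150]
print("dark blob x",c[:,0].min(),c[:,0].max(),"y",c[:,1].min(),c[:,1].max())
t=np.radians(-7.9);u=np.array([-np.sin(t),np.cos(t),0])
for h in(46,56):
    C=np.array([491.5,-365,66+h])  # side camera's own estimate of the box centre
    print(h,[proj(K,E,C+s*22*u+[0,0,z]).round(1).tolist() for s in(1,-1) for z in(13,-15)])
E
```

```text
dark blob x 292 302 y 162 172
46 [[291.8, 164.7], [291.4, 169.6], [302.6, 160.3], [302.1, 165.2]]
56 [[292.0, 162.9], [291.5, 167.8], [302.8, 158.6], [302.3, 163.5]]
```

```bash
python3 -c "
from bench import sign_off
print(sign_off())"
```

```text
the job is handed in; nothing more can be done
None
```

I handed the job in at about 19 s: the panel looks flush in the opening, the stud was turned a quarter turn and stayed down when released, and I never touched the mug, tub or shaker; no verdict was returned.

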